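Vent the vacuum desiccator and put the weighing bottle on the balance

ROBOT

A 6-joint arm with a two-finger parallel gripper is mounted at the origin on the work surface. World frame = base frame: x ahead of the robot, y to its left, z up, the work surface at z = 0. Lengths are in m, angles in degrees, forces in N, time in s.
With the tool pointing down it reaches from about 0.325 to 0.75 m from the base axis. Payload 7.6 kg.
Tool frame: the origin (TCP) lies at the very end of the fingers, on their centre line; the grasp point (between the pads) lies 19 mm behind it; y points along the fingers, z is the direction in which the jaws open and shut, and the axes are right-handed (so a half turn about y gives the same grasp; the last joint's range is limited). The gripper opens to 85 mm and grips with 20 to 120 N. Pads are 22 mm wide; open, the fingers measure 114 mm over their backs; the gripper's body (76 mm by 85 mm) begins 54 mm behind the grasp point. The pads swing forward as they close: fully open they stand 13 mm farther back than shut.
Start: joints at [61.06, 2.991, 80.254, -0, 96.75, -4.028], TCP at [0.221, 0.476, 0.231] pointing down, gripper open.
Joint ranges: [-166.34, 166.34], [-52.06, 124.39], [6.96, 135.62], [-60.46, 240.46], [14.63, 156.25], [-167.68, 167.68]. Speed limits (degrees/s): [147.25, 147.25, 172.46, 180, 180, 180].

INTERFACE

Orientations are given as a 3x3 rotation matrix whose columns are the frame's x, y, z axes.
In Python, from rig import state, camera, sign_off gives the robot as it stands.
- The arm moves only by the tool play_rows, never from a script. Its argument "deltas" is a list of rows, each an object of numbers: "tx", "ty", "tz": the shift along the tool's x, y, z in mm; "rx", "ry", "rz": the turn, a rotation vector about the tool's x, y, z in rad. A call has 1 to 10 rows; each row shifts and turns the pose as measured when the row begins, along the tool's axes as they then stand; what a row does not reach is not made up. A row lasts 1/8 s, in which the tool goes at most 62.5 mm and 10.7 degrees, less where a joint would pass 70% of its speed; a pose out of reach is approached as far as the arm can. A call with a gripper value outside its range is refused whole. "jaw" is the opening, from 0 (shut) to 1 (fully open), set as the call begins (left out, the last holds). The fingers move at their own pace and stop on an object; the grip force is fixed at half the most. Time passes only in rows, so rows that do not move let the fingers close. It gives the time, the measured TCP pose, the force and the opening at its end, in the units of the state.
- state(): the state, without advancing time (a new reading comes with each control period).
- camera(name): name is "scene" or "side" or "wrist"; returns a dict with "pixels" (384x512x3 uint8, red, green, blue), "mtx" (3x3 intrinsics, pixels), "R" (3x3) and "t" (3): a world point X has camera coordinates R X + t; the wrist camera has in their place "hand_eye" (4x4, takes a point from camera to tool coordinates, whose origin is the TCP and whose axes are the tool frame's). Camera axes: x right, y down, z forward; pixel columns grow to the right and rows downward; lengths in m; the calibration is good to about 2 mm. A picture is of the moment at which its call begins: read the wrist's pose just before it. There is no depth.
- sign_off(): hands the job in, once; it reports no verdict.
The state is a dict: "t": time; "joint_positions": joint angles; "joint_vel": joint speeds; "joint_efforts": joint torques, N m; "eef_pos": TCP position; "orientation": TCP orientation; "contact_force": force on the tool from outside, world axes, zero at the start; "ft_torque": the same for the moment, N m; "width": finger opening in m.
Only numpy, scipy, OpenCV 4.12 (cv2) and the standard library are available. Lean on these libraries where they do the work, as an engineer would, in place of code of your own. Each camera call takes 0.05 s, during which the arm holds its last target. There are 200 camera calls.

TASK

The drying case is still under vacuum: undo the small knurled lock nut of the vent valve on its lid, about half a turn anticlockwise to its stop, let go of it, then push the freed valve pin right down for about a second to let the air in. Then swing the lid up and over until it stays open by itself. Lift out the amber weighing bottle, keeping it upright, and set it down without dropping it, near the middle of the balance pan; leave the clear bottle in the case and everything else on the bench where it is.

Things in the scene. Friction and masses are not known exactly. Their poses are not given: they have to be found in the camera images.
- case: vacuum drying case, off-white box fixed to the bench, 170 mm (x) by 210 mm (y) by 80 mm high, walls 8 mm thick, open on top under a clear hinged lid. Origin: centre of its underside, on the bench; its x axis points from the front (handle edge) to the hinge edge, z up. The bottles inside stand on a white perforated plate 20 mm above the origin; a thin brass port stands out 30 mm from its +y wall
- lid (a joint): angle of the clear lid (170 by 210 by 12 mm, 0.5 kg with its fittings), rad: 0 shut, grows as the handle edge swings up and over towards the hinge edge, stop at 1.9. Free, lightly damped hinge: the lid balances near 1.45; let go well below that it falls shut, let go beyond about 1.55 it goes on over to its stop and stays there. Shut, its underside is 81 mm above the bench; fully open its free edge is about 250 mm above the bench, 60 mm behind the hinge line
- lid_hinge (a point): point on the hinge line of the lid, mid-width, 85 mm behind the case centre (case +x) and 81 mm above the bench. The lid turns about the case's y axis through it
- lid_handle (a point): middle of the lid's steel bar handle: round bar 10 mm thick, 100 mm long, parallel to the case's y axis on two posts at its ends, its axis 35 mm above the lid's top face (30 mm free under the bar). With the lid shut it is 148 mm in front of the hinge line (case -x) and 47 mm above it; the lid's front edge is 22 mm beyond the bar. A round bar, so it can turn between the fingers as the lid swings
- lock_nut (a joint): how far the lock nut is undone, rad: 0 is screwed home, grows as it turns anticlockwise seen from above, stop at 3.0; it counts as undone past 2.5. It turns with about 0.04 N m of friction and stays where it is left. It starts between 0 and 0.3. It stays at the same height as it turns (a quick thread inside it carries the pin)
- nut_center (a point): centre of the brass knurled lock nut on the lid: 12 mm in diameter, 9 mm high, axis square to the lid (upright while the lid is shut), 75 mm in front of the hinge line (case -x), mid-width. Its underside is 26 mm above the hinge line (14 mm above the lid's top face), on a 10 mm thick stem that stands 8 mm up from a hexagon 20 mm wide and 6 mm high, so fingertips can reach a few mm below the nut. The valve pin stands up through its middle
- vent_pin (a joint): how far the valve pin is pushed down, m: 0 is up (valve shut), full travel 0.0035; spring 2.4 N at the start, 5.2 N at the bottom; it springs back up when released. The lock nut lets it go down only as far as the nut has been undone (about 0.6 mm per half rad; the full travel from about 2.4 rad on); the valve is open from 0.0025
- pin_tip (a point): tip of the steel valve pin, 5 mm thick, pressed straight down (square to the lid); it stands 8 mm above the top of the lock nut and 43 mm above the hinge line when up, and slides down through the nut when pushed
- amber_bottle: amber (brown) glass weighing bottle with its glass cap on, 36 mm in diameter, 46 mm high plus a knob 11 mm wide and 8 mm high, about 70 g, standing in the case. Origin: centre of its underside, z up along its axis
- clear_bottle: the same weighing bottle in clear glass, standing in the case beside the amber one, about 84 mm from it centre to centre; stays where it is
- balance: top-loading balance fixed to the bench, off-white, 260 mm (x) by 180 mm (y), 67 mm high under the pan, its display and keys in front (its -x). Origin: centre of its underside, on the bench
- pan (a point): centre of the top face of the balance's round steel pan, 120 mm in diameter, 77 mm above the bench
- reagent_bottle: bystander: glass jar with a blue cap, 60 mm in diameter, 115 mm high; origin at the centre of its underside
- beaker: bystander: glass beaker, 68 mm wide, 85 mm high; origin at the centre of its underside
- cal_weight: bystander: steel 100 g knob weight, 30 mm in diameter, 57 mm high; origin at the centre of its underside
- spatula: bystander: steel micro-spatula 165 mm long lying flat, 6 mm high; origin at its middle on the bench
- wash_bottle: bystander: white wash bottle with a blue cap and thin spout, 66 mm in diameter, 178 mm high; origin at the centre of its underside

How it is judged:
By the outcome, as a careful person would: the job done as asked, in the order asked, and still so for the second after the job is handed in, with the robot touching nothing.
It also fails if it takes over 72 s, if anything falls off the work surface, if the arm or the gripper's body presses on something with over 40 N, if the wrist force passes 120 N, or if a joint passes its speed limit or range.

## Working session

There is one attempt and no reset: what is moved stays moved. The work goes in short steps, Python scripts to look and compute and a tool call to move; the robot and the scene stay as the last step left them, time stands still between calls to the robot, and variables do not carry over. Pictures are saved under pics/ and viewed, about 8 in all and at most 12, crops included, and the job is handed in when it is done.

Besides the shell and the picture viewer there is one more tool, called after "Call:" in YAML: its name, and indented under it one key for each argument. play_rows: Moves the arm, as the interface text tells. Its arguments: {"type":"object","properties":{"deltas":{"type":"array"},"jaw":{"type":"number"}},"required":["deltas"]}

```bash
mkdir -p pics; ls
python3 - <<'E'
from rig import state,camera
import cv2,numpy as np
s=state();print(s)
ims=[]
for n in ["scene","side"]:
    c=camera(n);np.savez(f"pics/{n}0.npz",**c)
    cv2.imwrite(f"pics/{n}0.png",c["pixels"][:,:,::-1]);print(n,c["mtx"],c["R"],c["t"])
    cv2.imwrite(f"pics/{n}0b.png",cv2.resize(c["pixels"][:,:,::-1],(800,600),interpolation=cv2.INTER_CUBIC))
c=camera("wrist");print(c["hand_eye"],c["mtx"])
E
```

```text
pics
{'t': 0.0, 'joint_positions': array([ 6.10616295e+01,  3.02784770e+00,  8.03142143e+01,  2.15699941e-04,
        9.67504598e+01, -4.02874103e+00]), 'joint_vel': array([ 0.02009032,  0.06472338,  0.06072045,  0.03349991, -0.02869702,
       -0.04813633]), 'joint_efforts': array([-1.01123198e-03, -3.81669831e+01, -3.60185659e+01, -1.19572119e-04,
        6.09878189e-03, -2.11620323e-05]), 'eef_pos': array([0.22095809, 0.47589464, 0.23045616]), 'orientation': array([[ 9.06973379e-01, -7.84626925e-04,  4.21187220e-01],
       [-4.21187934e-01, -1.41137576e-03,  9.06972288e-01],
       [-1.17181444e-04, -9.99998696e-01, -1.61055564e-03]]), 'contact_force': array([-0.77959832,  0.79231116,  0.07639384]), 'ft_torque': array([0.01502246, 0.00171399, 0.01686514]), 'width': 0.08517800210028179}
scene [[393.00340057   0.         249.67445186]
 [  0.         393.00340057 188.10990705]
 [  0.           0.           1.        ]] [[ 0.80137743  0.59794142 -0.01613312]
 [ 0.336191   -0.47255277 -0.81465913]
 [-0.49474218  0.64742563 -0.57971564]] [-0.43998273 -0.12115364  1.76380467]
side [[450.77174091   0.         251.67664572]
 [  0.         450.77174091 194.27086297]
 [  0.           0.           1.        ]] [[-0.99645773 -0.08395214  0.00490214]
 [-0.05659688  0.62637048 -0.77746821]
 [ 0.06219956 -0.77499165 -0.62890314]] [0.58301341 0.10815567 1.21725692]
[[ 1.27942920e-03  9.57270815e-01  2.89190161e-01 -7.32931431e-02]
 [-6.83391841e-04 -2.89189493e-01  9.57271628e-01 -1.43106759e-01]
 [ 9.99998948e-01 -1.42239147e-03  2.84193582e-04  6.31339830e-04]
 [ 0.00000000e+00  0.00000000e+00  0.00000000e+00  1.00000000e+00]] [[303.2567209    0.         253.68665097]
 [  0.         303.2567209  181.53997566]
 [  0.           0.           1.        ]]
```

View pics/scene0b.png

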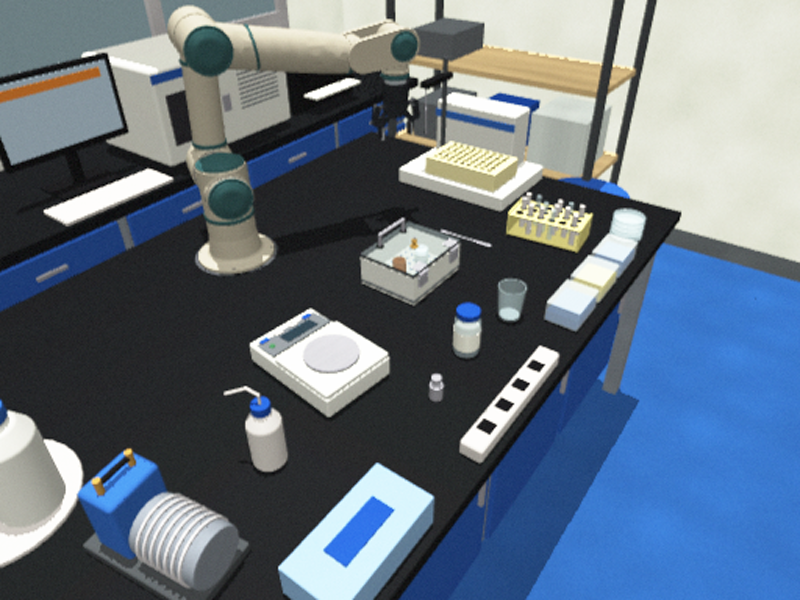

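View pics/side0b.png

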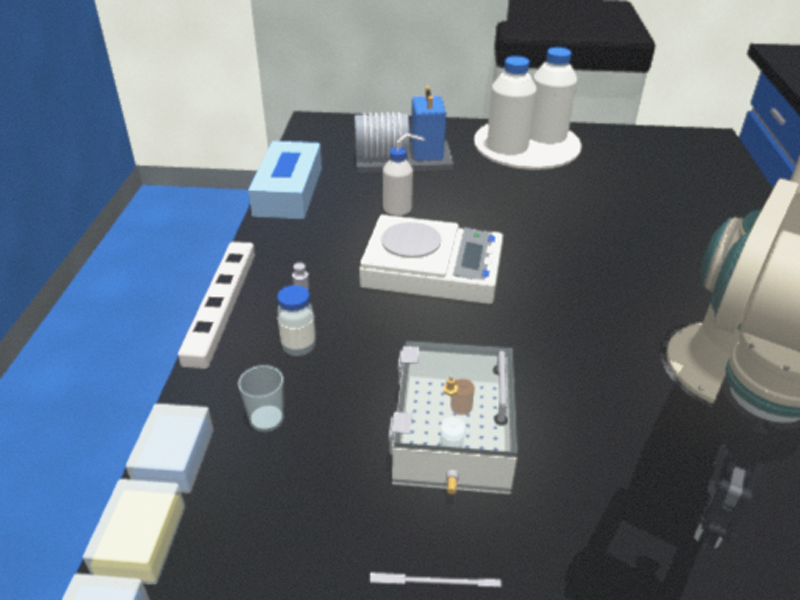

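Both views show the case in front of the robot with its handle edge towards the robot. In the full-size pixels (enlarged ÷1.5625), the nut is at about (265,155) in scene and (289,247) in side. The pan is at (212,226) in scene and (263,153) in side. The handle is at x≈322 in side.

```bash
cat > h.py <<'E'
import numpy as np,cv2
from rig import state,camera
def ray(c,uv):
    d=np.linalg.inv(c["mtx"])@np.array([uv[0],uv[1],1.])
    R,t=c["R"],c["t"]; o=-R.T@t; d=R.T@d
    return o,d/np.linalg.norm(d)
def onz(c,uv,z):
    o,d=ray(c,uv); return o+d*(z-o[2])/d[2]
def tri(*pairs):
    A=np.zeros((3,3));b=np.zeros(3)
    for c,uv in pairs:
        o,d=ray(c,uv);P=np.eye(3)-np.outer(d,d);A+=P;b+=P@o
    X=np.linalg.solve(A,b)
    return X
def wrist(name=None,scale=1.5625):
    s=state();c=dict(camera("wrist"));H=c["hand_eye"]
    Rw=s["orientation"]@H[:3,:3];tw=s["orientation"]@H[:3,3]+s["eef_pos"]
    c["R"]=Rw.T;c["t"]=-Rw.T@tw
    if name:
        np.savez(f"pics/{name}.npz",**c);cv2.imwrite(f"pics/{name}.png",cv2.resize(c["pixels"][:,:,::-1],None,fx=scale,fy=scale,interpolation=cv2.INTER_CUBIC))
    return c
def blobs(c,lo,hi,minA=5):
    hsv=cv2.cvtColor(c["pixels"],cv2.COLOR_RGB2HSV)
    m=cv2.inRange(hsv,np.array(lo),np.array(hi))
    n,l,st,ce=cv2.connectedComponentsWithStats(m)
    return [(ce[i].round(1),st[i].tolist()) for i in range(1,n) if st[i][4]>=minA]
def proj(c,X):
    p=c["mtx"]@(c["R"]@np.array(X)+c["t"]);return p[:2]/p[2]
E
python3 - <<'E'
from h import *
sc=dict(np.load("pics/scene0.npz"));si=dict(np.load("pics/side0.npz"))
for n,c in(("sc",sc),("si",si)):
    print(n,"brass",[b for b in blobs(c,(12,150,120),(25,255,255))if 130<b[0][1]<330])
    print(n,"amber",[b for b in blobs(c,(5,80,60),(14,220,200)) if b[1][4]>15])
k=1.5625
print("nut",tri((sc,(414/k,243/k)),(si,(451/k,386/k))))
print("h ends",tri((sc,(377/k,238/k)),(si,(501/k,418/k))),tri((sc,(406/k,221/k)),(si,(503/k,354/k))))
print("case base +y corners",onz(si,(393/k,487/k),0),onz(si,(512/k,492/k),0))
print("pan",onz(sc,(331/k,353/k),.077),onz(si,(411/k,239/k),.077))
print("wash",onz(si,(397/k,205/k),0),"spat",onz(si,(435/k,580/k),0),onz(sc,(465/k,238/k),0))
print("reag",onz(si,(294/k,298/k),.115),"beaker",onz(si,(265/k,415/k),0))
E
```

```text
sc brass [(array([264.9, 156. ]), [264, 154, 3, 5, 8]), (array([ 83.4, 293. ]), [81, 289, 5, 9, 23]), (array([ 63. , 311.5]), [60, 307, 6, 9, 27])]
sc amber [(array([30.5, 53.9]), [0, 43, 64, 23, 419]), (array([255.1, 168.3]), [252, 165, 8, 9, 43])]
si brass []
si amber [(array([295.6, 244.6]), [292, 244, 9, 3, 17]), (array([297.2, 249.5]), [293, 247, 9, 5, 21])]
nut [0.48471549 0.19160769 0.10214201]
h ends [0.38637148 0.19751093 0.06747831] [0.43362184 0.1961648  0.16080381]
case base +y corners [0.56004429 0.30144398 0.        ] [0.38885968 0.29507822 0.        ]
pan [ 0.5758763  -0.23981918  0.077     ] [ 0.56971366 -0.2276261   0.077     ]
wash [ 0.61686664 -0.48061379  0.        ] spat [0.49404679 0.44021375 0.        ] [0.49350012 0.4428206  0.        ]
reag [0.74967964 0.02304885 0.115     ] beaker [0.77532172 0.18153744 0.        ]
```

Call:
play_rows:
  deltas:
    - {"tx": 45,"tz": -18}
    - {"tx": 45,"tz": -18}
    - {"tx": 45,"tz": -18}
    - {"tx": 45,"tz": -18}
    - {"tx": 45,"tz": -18}
    - {"tx": 45,"tz": -18}
    - {"tx": 45,"tz": -18}
    - {"tx": 45,"tz": -18}
    - {}
    - {}
  jaw: 0.4

```text
invalid input
```

Call:
play_rows:
  deltas:
    - {"ry": 0.18}
    - {"ry": 0.18}
    - {"ry": 0.18}
    - {"ry": 0.18}
    - {"ry": 0.18}
    - {"ry": 0.18}
    - {"ry": 0.18}
    - {"ry": 0.18}
    - {}
    - {}

```text
invalid input
```

Run:
```python
from h import *
s=state();print(s["t"],s["eef_pos"],s["orientation"],s["joint_positions"],s["contact_force"],s["width"])
c=wrist("w1");print(blobs(c,(8,100,80),(28,255,255)))
print(proj(c,[.488,.194,.116]))
```

```text
0.15 [0.22101355 0.47596571 0.23070124] [[ 9.06948790e-01 -5.54464775e-04  4.21240530e-01]
 [-4.21240887e-01 -9.93711642e-04  9.06948250e-01]
 [-8.42792387e-05 -9.99999353e-01 -1.13480881e-03]] [ 6.10600610e+01  3.01668292e+00  8.02979751e+01  2.52574840e-04
  9.67505404e+01 -4.02695747e+00] [ 0.34196376  0.25072686 -0.49826612] 0.08540098496857597
[(array([491.4,  81.8]), [482, 72, 20, 21, 311]), (array([497.9, 110.4]), [489, 101, 19, 20, 288]), (array([503.5, 137.5]), [495, 129, 17, 18, 251]), (array([506.7, 164.1]), [501, 155, 11, 18, 151]), (array([509.3, 189.3]), [507, 183, 5, 13, 55]), (array([428.7, 370.6]), [408, 353, 45, 31, 953])]
[136.93994971 459.41573688]
```

View pics/w1.png

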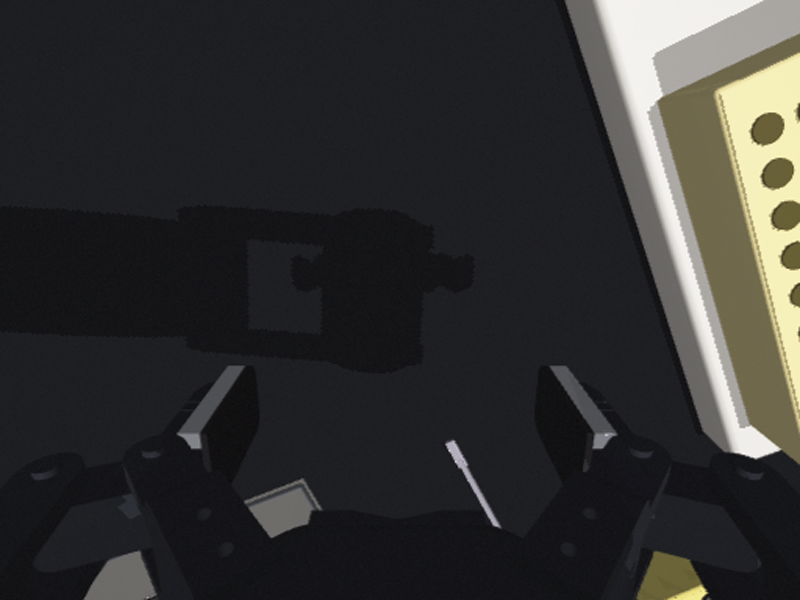

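The moves were refused, so the arm is still at its start pose and the picture shows only the bench, the gripper and the rack. I'll retry with every key written out.

Call:
play_rows:
  deltas:
    - {"tx": 45,"ty": 0,"tz": -18,"rx": 0,"ry": 0,"rz": 0}
    - {"tx": 45,"ty": 0,"tz": -18,"rx": 0,"ry": 0,"rz": 0}
    - {"tx": 45,"ty": 0,"tz": -18,"rx": 0,"ry": 0,"rz": 0}
    - {"tx": 45,"ty": 0,"tz": -18,"rx": 0,"ry": 0,"rz": 0}
    - {"tx": 45,"ty": 0,"tz": -18,"rx": 0,"ry": 0,"rz": 0}
    - {"tx": 45,"ty": 0,"tz": -18,"rx": 0,"ry": 0,"rz": 0}
    - {"tx": 45,"ty": 0,"tz": -18,"rx": 0,"ry": 0,"rz": 0}
    - {"tx": 45,"ty": 0,"tz": -18,"rx": 0,"ry": 0,"rz": 0}
  jaw: 0.4

```text
t: 1.2
eef_pos: [0.4927, 0.1872, 0.2292]
orientation: [[0.91, -0.002, 0.415], [-0.415, -0.002, 0.91], [-0.001, -1.0, -0.002]]
contact_force: [0.8, -0.1, -0.2]
width: 0.0341
```

Call:
play_rows:
  deltas:
    - {"ry": 0.18}
    - {"ry": 0.18}
    - {"ry": 0.18}
    - {"ry": 0.18}
    - {"ry": 0.18}
    - {"ry": 0.18}
    - {"ry": 0.18}
    - {"ry": 0.18}
    - {"tx": 0}

```text
invalid input
```

Run:
```python
from h import *
s=state();print(s["t"],s["eef_pos"],s["orientation"],s["joint_positions"],s["contact_force"],s["width"])
c=wrist("w2");print(blobs(c,(8,100,80),(28,255,255)))
print(proj(c,[.488,.194,.116]))
```

```text
1.2 [0.4927407  0.18721637 0.22920755] [[ 0.90979886 -0.00202632  0.41504449]
 [-0.41504789 -0.00171349  0.90979795]
 [-0.00113237 -0.99999648 -0.00239995]] [ 1.68221752e+01  3.48024965e+00  7.99855645e+01 -6.07867790e-02
  9.66737263e+01 -4.86625441e+01] [ 0.8128565  -0.05903386 -0.18230078] 0.034131912616440954
[(array([362.7,  93.7]), [354, 86, 18, 16, 195]), (array([214.9, 151.9]), [199, 136, 33, 33, 844]), (array([256.3, 162. ]), [246, 151, 22, 24, 359])]
[257.99352465 169.30470989]
```

View pics/w2.png

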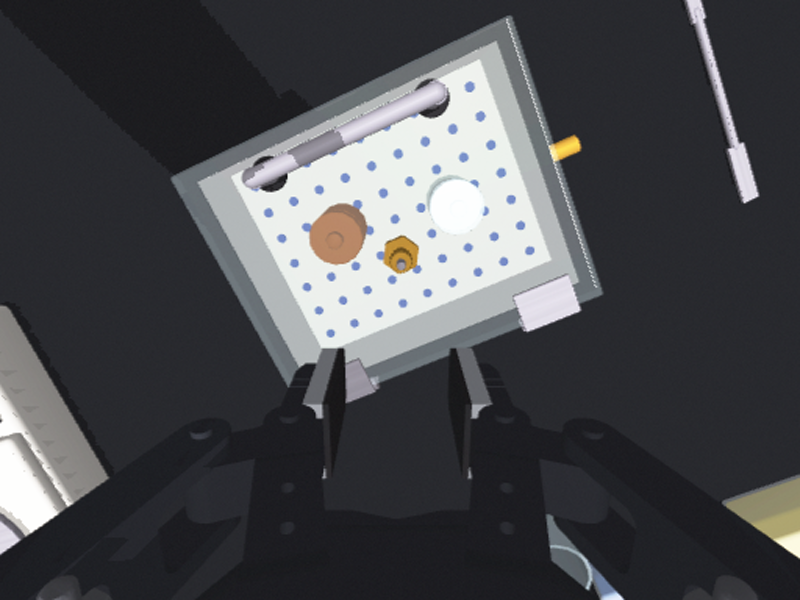

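The lid is seen from above. In enlarged pixels the pin tip is at (401,264), the handle runs (250,179)–(440,91), the amber bottle's knob is at (334,240) and the clear bottle is at (457,206).

Run:
```python
from h import *
c=dict(np.load("pics/w2.npz"));k=1.5625
f=lambda u,v,z:onz(c,((u+.5)/k-.5,(v+.5)/k-.5),z).round(4)
print("pin",f(401,265,.124),"nut",f(401,257,.116))
a,b=f(251,179,.131),f(439,92,.131);d=b-a;print("bar",a,b,(a+b)/2,np.linalg.norm(d),"yaw",np.degrees(np.arctan2(-d[0],d[1])))
print("knob",f(334,240,.074),"clear",f(457,206,.072))
# case lid corners
for uv in[(174,178),(510,17),(602,293),(300,385)]:print("lid corner",f(*uv,.093))
```

```text
pin [0.4856 0.1935 0.124 ] nut [0.4834 0.1946 0.116 ]
bar [0.4125 0.1445 0.131 ] [0.4144 0.2457 0.131 ] [0.41345 0.1951  0.131  ] 0.10121783439690854 yaw -1.0755849098600965
knob [0.4647 0.1564 0.074 ] clear [0.4777 0.2363 0.072 ]
lid corner [0.3913 0.0927 0.093 ]
lid corner [0.3942 0.2983 0.093 ]
lid corner [0.561  0.2962 0.093 ]
lid corner [0.5396 0.0962 0.093 ]
```

Call:
play_rows:
  deltas:
    - {"tx": -9,"ty": 0,"tz": 3,"rx": 0,"ry": 0,"rz": 0}
    - {"tx": 0,"ty": 0,"tz": 0,"rx": 0,"ry": 0.18,"rz": 0}
    - {"tx": 0,"ty": 0,"tz": 0,"rx": 0,"ry": 0.18,"rz": 0}
    - {"tx": 0,"ty": 0,"tz": 0,"rx": 0,"ry": 0.18,"rz": 0}
    - {"tx": 0,"ty": 0,"tz": 0,"rx": 0,"ry": 0.18,"rz": 0}
    - {"tx": 0,"ty": 0,"tz": 0,"rx": 0,"ry": 0.18,"rz": 0}
    - {"tx": 0,"ty": 0,"tz": 0,"rx": 0,"ry": 0.18,"rz": 0}
    - {"tx": 0,"ty": 0,"tz": 0,"rx": 0,"ry": 0.18,"rz": 0}
    - {"tx": 0,"ty": 0,"tz": 0,"rx": 0,"ry": 0.18,"rz": 0}
    - {"tx": 0,"ty": 45,"tz": 0,"rx": 0,"ry": 0,"rz": 0}

```text
t: 2.5
eef_pos: [0.4826, 0.1987, 0.1859]
orientation: [[-0.333, 0.003, 0.943], [-0.943, -0.001, -0.333], [-0.0, -1.0, 0.003]]
contact_force: [0.4, 0.3, -0.0]
width: 0.0344
```

Run:
```python
from h import *
s=state();print(s["t"],s["eef_pos"],s["orientation"].round(4),s["joint_positions"].round(1),s["contact_force"],s["width"])
c=wrist("w3",1);print(blobs(c,(8,100,80),(28,255,255)))
print(proj(c,[.486,.194,.124]),proj(c,[.486,.194,.116]))
p=c["pixels"];print(p.shape)
q=proj(c,[.486,.194,.12]).astype(int)
cv2.imwrite("pics/w3c.png",cv2.resize(p[max(0,q[1]-80):q[1]+80,q[0]-100:q[0]+100,::-1],None,fx=4,fy=4)[:600]);print(q)
```

```text
2.5 [0.48257295 0.19865072 0.18586782] [[-3.335e-01  3.100e-03  9.428e-01]
 [-9.428e-01 -6.000e-04 -3.335e-01]
 [-5.000e-04 -1.000e+00  3.100e-03]] [18.4  3.4 85.  -0.1 91.4 37.8] [ 0.42146445  0.31371312 -0.02508955] 0.034372585091611944
[(array([202. ,  45.1]), [192, 33, 21, 26, 338]), (array([253.6, 211.1]), [233, 178, 40, 62, 1458])]
[259.53327339 202.48477145] [259.30282967 198.68622877]
(384, 512, 3)
[259 200]
```

View pics/w3c.png

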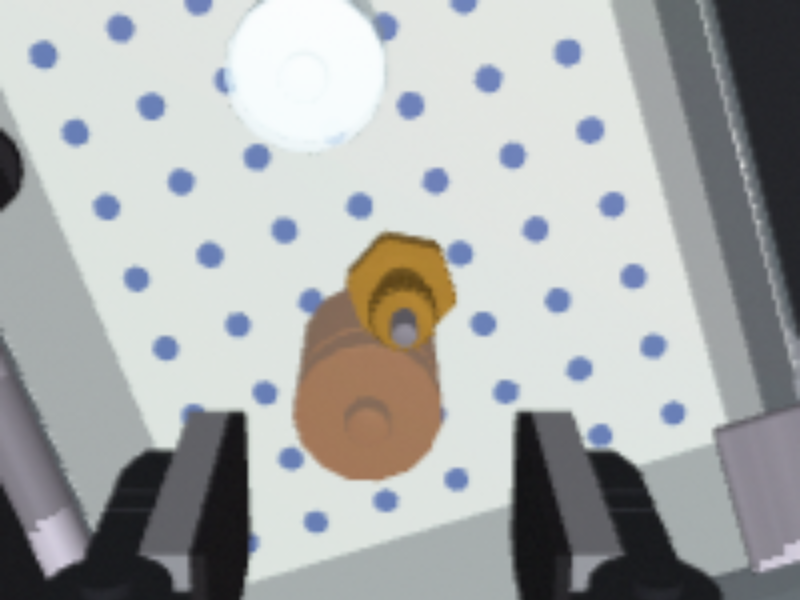

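The pin tip is at (260,201) in the full frame. The model predicted (259.5,202.5), so the nut position is confirmed.

Call:
play_rows:
  deltas:
    - {"tx": 3.3,"ty": 0,"tz": 4.8,"rx": 0,"ry": 0,"rz": 0}
    - {"tx": 0,"ty": 25,"tz": 0,"rx": 0,"ry": 0,"rz": 0}
    - {"tx": 0,"ty": 20,"tz": 0,"rx": 0,"ry": 0,"rz": 0}
    - {"tx": 0,"ty": 0,"tz": 0,"rx": 0,"ry": 0,"rz": 0}

```text
t: 3.05
eef_pos: [0.4821, 0.1943, 0.135]
orientation: [[-0.328, -0.008, 0.945], [-0.945, -0.004, -0.328], [0.006, -1.0, -0.006]]
contact_force: [-0.1, 0.4, 0.1]
width: 0.0343
```

Call:
play_rows:
  deltas:
    - {"tx": -1,"ty": 0,"tz": 4,"rx": 0.006,"ry": 0,"rz": 0.006}
    - {"tx": 0,"ty": 0,"tz": 0,"rx": 0,"ry": 0,"rz": 0}
    - {"tx": 0,"ty": 0,"tz": 0,"rx": 0,"ry": 0,"rz": 0}

```text
t: 3.42
eef_pos: [0.4882, 0.1945, 0.1393]
orientation: [[-0.328, 0.006, 0.945], [-0.945, 0.002, -0.328], [-0.004, -1.0, 0.005]]
contact_force: [0.0, 0.1, -0.0]
width: 0.034
```

Call:
play_rows:
  deltas:
    - {"tx": 1,"ty": 0,"tz": -2,"rx": -0.004,"ry": 0,"rz": -0.005}
    - {"tx": 0,"ty": 8,"tz": 0,"rx": 0,"ry": 0,"rz": 0}
    - {"tx": 0,"ty": 8,"tz": 0,"rx": 0,"ry": 0,"rz": 0}
    - {"tx": 0,"ty": 8,"tz": 0,"rx": 0,"ry": 0,"rz": 0}
    - {"tx": 0,"ty": 6,"tz": 0,"rx": 0,"ry": 0,"rz": 0}
    - {"tx": 0,"ty": 0,"tz": 0,"rx": 0,"ry": 0,"rz": 0}
    - {"tx": 0,"ty": 0,"tz": 0,"rx": 0,"ry": 0,"rz": 0}

```text
t: 4.3
eef_pos: [0.4854, 0.194, 0.1067]
orientation: [[-0.328, -0.001, 0.945], [-0.945, -0.002, -0.328], [0.002, -1.0, 0.0]]
contact_force: [0.2, -0.3, 0.2]
width: 0.0342
```

Run:
```python
from h import *
s=state();print(s["t"],s["eef_pos"],s["orientation"].round(4),s["joint_vel"].round(2),s["contact_force"])
```

```text
4.3 [0.48542873 0.19402654 0.10668894] [[-3.275e-01 -7.000e-04  9.448e-01]
 [-9.448e-01 -2.200e-03 -3.275e-01]
 [ 2.300e-03 -1.000e+00  1.000e-04]] [-0.06  0.1   0.27  0.03 -0.08 -0.06] [ 0.15506921 -0.26995212  0.19782447]
```

Call:
play_rows:
  deltas:
    - {"tx": 0,"ty": 2.5,"tz": 0.5,"rx": 0,"ry": 0,"rz": 0}
    - {"tx": 0,"ty": 0,"tz": 0,"rx": 0,"ry": 0,"rz": 0}

```text
t: 4.55
eef_pos: [0.4862, 0.1939, 0.1045]
orientation: [[-0.327, 0.0, 0.945], [-0.945, -0.002, -0.327], [0.002, -1.0, 0.001]]
contact_force: [0.7, -0.8, -1.1]
width: 0.0342
```

Call:
play_rows:
  deltas:
    - {"tx": 0,"ty": 0,"tz": 0,"rx": 0,"ry": 0,"rz": 0}
    - {"tx": 0,"ty": 0,"tz": 0,"rx": 0,"ry": 0,"rz": 0}
    - {"tx": 0,"ty": 0,"tz": 0,"rx": 0,"ry": 0,"rz": 0}
    - {"tx": 0,"ty": 0,"tz": 0,"rx": 0,"ry": 0,"rz": 0}
  jaw: 0

```text
t: 5.05
eef_pos: [0.4859, 0.1941, 0.1049]
orientation: [[-0.327, -0.0, 0.945], [-0.945, -0.002, -0.327], [0.002, -1.0, 0.0]]
contact_force: [-1.2, 0.5, -0.3]
width: 0.0081
```

Call:
play_rows:
  deltas:
    - {"tx": 0,"ty": 0,"tz": 0,"rx": 0,"ry": 0,"rz": 0}
    - {"tx": 0,"ty": 0,"tz": 0,"rx": 0,"ry": 0,"rz": 0}

```text
t: 5.3
eef_pos: [0.4859, 0.1941, 0.1048]
orientation: [[-0.327, -0.0, 0.945], [-0.945, -0.002, -0.327], [0.002, -1.0, 0.0]]
contact_force: [-1.0, -0.5, 0.9]
width: 0.0089
```

Run:
```python
from h import *
s=state();print(s["t"],s["eef_pos"],s["joint_positions"],s["contact_force"],s["ft_torque"],s["width"])
c=wrist("w4",1)
q=proj(c,[.486,.194,.11]).astype(int);print(q)
cv2.imwrite("pics/w4c.png",cv2.resize(c["pixels"][max(0,q[1]-80):q[1]+80,q[0]-80:q[0]+80,::-1],None,fx=3.7,fy=3.7))
```

```text
5.3 [0.48587658 0.1941174  0.10484618] [ 1.77812250e+01  7.25577508e+00  9.03847956e+01 -8.95526700e-02
  8.24124173e+01  3.68975169e+01] [-0.99360587 -0.53166449  0.89405044] [0.01905621 0.23432002 0.00874454] 0.008920959677168824
[253 243]
```

View pics/w4c.png

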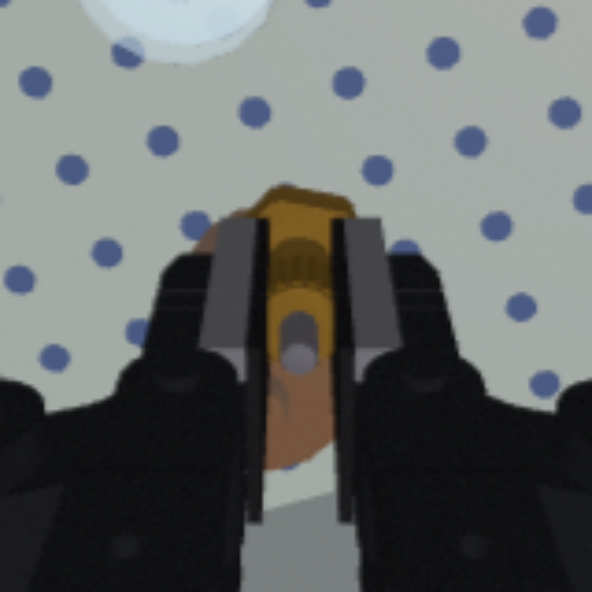

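The pads have the nut between them, with the pin at crop (300,355) midway between the fingers. Next is the anticlockwise turn.

Call:
play_rows:
  deltas:
    - {"tx": 0,"ty": 0,"tz": 0,"rx": 0,"ry": -0.15,"rz": 0}
    - {"tx": 0,"ty": 0,"tz": 0,"rx": 0,"ry": -0.15,"rz": 0}
    - {"tx": 0,"ty": 0,"tz": 0,"rx": 0,"ry": -0.15,"rz": 0}
    - {"tx": 0,"ty": 0,"tz": 0,"rx": 0,"ry": -0.15,"rz": 0}
    - {"tx": 0,"ty": 0,"tz": 0,"rx": 0,"ry": -0.15,"rz": 0}
    - {"tx": 0,"ty": 0,"tz": 0,"rx": 0,"ry": -0.15,"rz": 0}
    - {"tx": 0,"ty": 0,"tz": 0,"rx": 0,"ry": -0.15,"rz": 0}
    - {"tx": 0,"ty": 0,"tz": 0,"rx": 0,"ry": -0.15,"rz": 0}

```text
t: 6.35
eef_pos: [0.4843, 0.1938, 0.1049]
orientation: [[0.786, -0.005, 0.618], [-0.618, -0.003, 0.786], [-0.002, -1.0, -0.005]]
contact_force: [-2.8, -1.4, 1.4]
width: 0.0087
```

Call:
play_rows:
  deltas:
    - {"tx": 0.7,"ty": 0,"tz": 0.5,"rx": 0,"ry": -0.15,"rz": 0}
    - {"tx": 0.6,"ty": 0,"tz": 0.5,"rx": 0,"ry": -0.15,"rz": 0}
    - {"tx": 0,"ty": 0,"tz": 0,"rx": 0,"ry": -0.15,"rz": 0}
    - {"tx": 0,"ty": 0,"tz": 0,"rx": 0,"ry": -0.15,"rz": 0}
    - {"tx": 0,"ty": 0,"tz": 0,"rx": 0,"ry": -0.15,"rz": 0}
    - {"tx": 0,"ty": 0,"tz": 0,"rx": 0,"ry": -0.15,"rz": 0}
    - {"tx": 0,"ty": 0,"tz": 0,"rx": 0,"ry": -0.15,"rz": 0}
    - {"tx": 0,"ty": 0,"tz": 0,"rx": 0,"ry": -0.15,"rz": 0}

```text
t: 7.35
eef_pos: [0.484, 0.1921, 0.1049]
orientation: [[0.84, -0.011, -0.543], [0.543, -0.006, 0.84], [-0.013, -1.0, 0.001]]
contact_force: [-1.8, -0.8, 0.7]
width: 0.0085
```

Run:
```python
from h import *
s=state();print(s["t"],s["joint_positions"],s["contact_force"],s["ft_torque"],s["width"])
```

```text
7.35 [  17.67460196    7.37484001   90.25338214   -0.15858651   83.09045472
 -105.16669498] [-1.78496613 -0.77987384  0.69411211] [-0.07984586  0.12334315  0.00196113] 0.008530785581960182
```

Call:
play_rows:
  deltas:
    - {"tx": 1,"ty": 0,"tz": 0.3,"rx": 0,"ry": -0.12,"rz": -0.006}
    - {"tx": 1,"ty": 0,"tz": 0.3,"rx": 0,"ry": -0.12,"rz": -0.006}
    - {"tx": 0,"ty": 0,"tz": 0,"rx": 0,"ry": -0.1,"rz": 0}
    - {"tx": 0,"ty": 0,"tz": 0,"rx": 0,"ry": -0.06,"rz": 0}
    - {"tx": 0,"ty": 0,"tz": 0,"rx": 0,"ry": -0.06,"rz": 0}

```text
t: 7.98
eef_pos: [0.484, 0.1909, 0.1049]
orientation: [[0.5, -0.006, -0.866], [0.866, -0.004, 0.5], [-0.007, -1.0, 0.003]]
contact_force: [-2.1, 1.6, 4.5]
width: 0.0086
```

Run:
```python
from h import *
s=state();print(s["t"],s["joint_positions"],s["contact_force"],s["ft_torque"],s["width"])
```

```text
7.975 [  17.53087326    7.08323045   90.57011929   -0.13461139   82.7676144
 -132.45423496] [-2.0920726   1.57429303  4.52803361] [-0.00695754  0.49213729 -0.24082861] 0.008566690977663109
```

The tool has turned 2.95 rad and a resisting moment of 0.24 N m has built up, so the nut is at its stop. Next I release it, rise and close the jaws.

Call:
play_rows:
  deltas:
    - {"tx": 0,"ty": 0,"tz": 0,"rx": 0,"ry": 0,"rz": 0}
    - {"tx": 0,"ty": 0,"tz": 0,"rx": 0,"ry": 0,"rz": 0}
    - {"tx": 0,"ty": 0,"tz": 0,"rx": 0,"ry": 0,"rz": 0}
    - {"tx": 0,"ty": -10,"tz": 0,"rx": 0,"ry": 0,"rz": 0}
    - {"tx": 0,"ty": -15,"tz": 0,"rx": 0,"ry": 0,"rz": 0}
    - {"tx": 0,"ty": -15,"tz": 0,"rx": 0,"ry": 0,"rz": 0}
    - {"tx": 0,"ty": 0,"tz": 0,"rx": 0,"ry": 0,"rz": 0}
  jaw: 0.35

```text
t: 8.85
eef_pos: [0.4855, 0.1914, 0.1493]
orientation: [[0.502, -0.002, -0.865], [0.865, -0.003, 0.502], [-0.004, -1.0, 0.0]]
contact_force: [0.0, 0.4, -0.4]
width: 0.0302
```

Call:
play_rows:
  deltas:
    - {"tx": 0,"ty": 0,"tz": 0,"rx": 0,"ry": 0.1,"rz": 0}
    - {"tx": 0,"ty": 0,"tz": 0,"rx": 0,"ry": 0.17,"rz": 0}
    - {"tx": 0,"ty": 0,"tz": 0,"rx": 0,"ry": 0.17,"rz": 0}
    - {"tx": 0,"ty": 0,"tz": 0,"rx": 0,"ry": 0.17,"rz": 0}
    - {"tx": 0,"ty": 0,"tz": 0,"rx": 0,"ry": 0.17,"rz": 0}
    - {"tx": 0,"ty": 0,"tz": 0,"rx": 0,"ry": 0.17,"rz": 0}
    - {"tx": 0,"ty": 0,"tz": 0,"rx": 0,"ry": 0.1,"rz": 0}
    - {"tx": 0,"ty": 0,"tz": 0,"rx": 0,"ry": 0,"rz": 0}
    - {"tx": 0,"ty": 0,"tz": 0,"rx": 0,"ry": 0,"rz": 0}
  jaw: 0

```text
t: 9.98
eef_pos: [0.4846, 0.1912, 0.148]
orientation: [[0.999, -0.004, 0.037], [-0.037, -0.004, 0.999], [-0.004, -1.0, -0.004]]
contact_force: [0.1, 0.5, -0.8]
width: 0.0003
```

Run:
```python
from h import *
s=state();print(s["t"],s["eef_pos"],s["orientation"].round(4),s["joint_vel"].round(2),s["contact_force"],s["width"])
c=wrist("w5",1)
q=proj(c,[.486,.194,.124]).astype(int);print(q)
cv2.imwrite("pics/w5c.png",cv2.resize(c["pixels"][max(0,q[1]-80):q[1]+80,q[0]-80:q[0]+80,::-1],None,fx=3.7,fy=3.7))
```

```text
9.975 [0.48463542 0.19115574 0.14803299] [[ 0.9993 -0.0042  0.0368]
 [-0.0369 -0.0038  0.9993]
 [-0.0041 -1.     -0.004 ]] [-0.06 -0.07  0.13 -0.1   0.11 -0.04] [ 0.07830544  0.47452975 -0.7846245 ] 0.0003172389557205912
[257 219]
```

View pics/w5c.png

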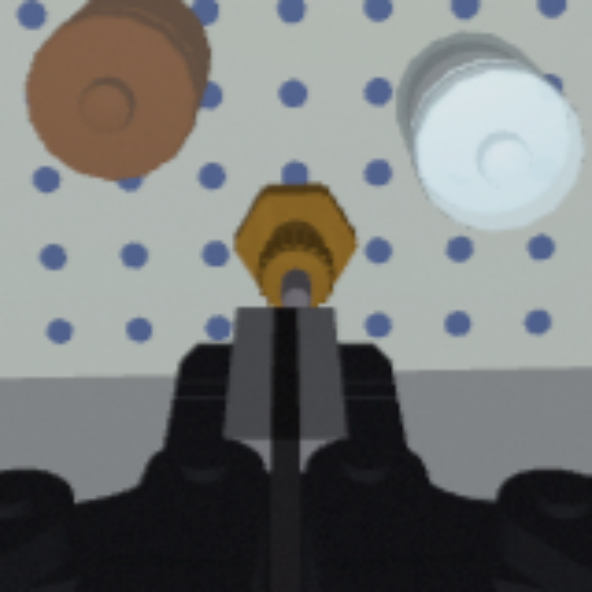

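The pin tip is at crop (296,297), or (257,219) in the full frame, exactly as predicted. I'll centre over it and press.

Call:
play_rows:
  deltas:
    - {"tx": 1.3,"ty": 0,"tz": 2.8,"rx": 0.004,"ry": 0,"rz": -0.004}
    - {"tx": 0,"ty": 0,"tz": 0,"rx": 0,"ry": 0,"rz": 0}
    - {"tx": 0,"ty": 8,"tz": 0,"rx": 0,"ry": 0,"rz": 0}
    - {"tx": 0,"ty": 7,"tz": 0,"rx": 0,"ry": 0,"rz": 0}
    - {"tx": 0,"ty": 4,"tz": 0,"rx": 0,"ry": 0,"rz": 0}
    - {"tx": 0,"ty": 0,"tz": 0,"rx": 0,"ry": 0,"rz": 0}
    - {"tx": 0,"ty": 0,"tz": 0,"rx": 0,"ry": 0,"rz": 0}

```text
t: 10.9
eef_pos: [0.4858, 0.194, 0.127]
orientation: [[0.999, -0.001, 0.035], [-0.035, -0.0, 0.999], [-0.001, -1.0, -0.0]]
contact_force: [-0.3, 0.3, 0.3]
width: 0.0001
```

Call:
play_rows:
  deltas:
    - {"tx": 0,"ty": 2,"tz": 0,"rx": 0,"ry": 0,"rz": 0}
    - {"tx": 0,"ty": 2,"tz": 0,"rx": 0,"ry": 0,"rz": 0}
    - {"tx": 0,"ty": 1,"tz": 0,"rx": 0,"ry": 0,"rz": 0}

```text
t: 11.28
eef_pos: [0.4862, 0.1941, 0.1227]
orientation: [[0.999, 0.0, 0.035], [-0.035, 0.0, 0.999], [0.0, -1.0, 0.0]]
contact_force: [-1.9, -0.4, 3.1]
width: -0.0002
```

Call:
play_rows:
  deltas:
    - {"tx": 0,"ty": 1.5,"tz": 0,"rx": 0,"ry": 0,"rz": 0}
    - {"tx": 0,"ty": 1,"tz": 0,"rx": 0,"ry": 0,"rz": 0}

```text
t: 11.52
eef_pos: [0.4862, 0.1941, 0.1208]
orientation: [[0.999, 0.001, 0.035], [-0.035, 0.0, 0.999], [0.001, -1.0, 0.0]]
contact_force: [-2.6, -0.9, 4.3]
width: -0.0002
```

Call:
play_rows:
  deltas:
    - {"tx": 0,"ty": 1,"tz": 0,"rx": 0,"ry": 0,"rz": 0}
    - {"tx": 0,"ty": 1,"tz": 0,"rx": 0,"ry": 0,"rz": 0}

```text
t: 11.78
eef_pos: [0.4864, 0.1942, 0.1201]
orientation: [[0.999, 0.002, 0.035], [-0.035, 0.001, 0.999], [0.002, -1.0, 0.001]]
contact_force: [-5.1, -1.6, 11.0]
width: -0.0001
```

11 N is more than the spring's 5.2 N, so the pin has bottomed. I'll hold it there for 1.25 s.

Call:
play_rows:
  deltas:
    - {"tx": -0.1,"ty": 0.7,"tz": 0,"rx": 0,"ry": 0,"rz": 0}
    - {"tx": -0.1,"ty": 0.7,"tz": 0,"rx": 0,"ry": 0,"rz": 0}
    - {"tx": -0.1,"ty": 0.7,"tz": 0,"rx": 0,"ry": 0,"rz": 0}
    - {"tx": -0.1,"ty": 0.7,"tz": 0,"rx": 0,"ry": 0,"rz": 0}
    - {"tx": -0.1,"ty": 0.7,"tz": 0,"rx": 0,"ry": 0,"rz": 0}
    - {"tx": -0.1,"ty": 0.7,"tz": 0,"rx": 0,"ry": 0,"rz": 0}
    - {"tx": -0.1,"ty": 0.7,"tz": 0,"rx": 0,"ry": 0,"rz": 0}
    - {"tx": -0.1,"ty": 0.7,"tz": 0,"rx": 0,"ry": 0,"rz": 0}
    - {"tx": -0.1,"ty": 0.7,"tz": 0,"rx": 0,"ry": 0,"rz": 0}
    - {"tx": -0.1,"ty": 0.7,"tz": 0,"rx": 0,"ry": 0,"rz": 0}

```text
t: 13.02
eef_pos: [0.4863, 0.1942, 0.1203]
orientation: [[0.999, 0.007, 0.035], [-0.035, 0.001, 0.999], [0.007, -1.0, 0.001]]
contact_force: [-3.9, -1.6, 7.3]
width: 0.0004
```

Call:
play_rows:
  deltas:
    - {"tx": 0,"ty": -10,"tz": 0,"rx": 0,"ry": 0,"rz": -0.007}
    - {"tx": 0,"ty": -30,"tz": 0,"rx": 0,"ry": 0,"rz": 0}
    - {"tx": 0,"ty": -15,"tz": 0,"rx": 0,"ry": 0.17,"rz": 0}
    - {"tx": 0,"ty": 0,"tz": 0,"rx": 0,"ry": 0.18,"rz": 0}
    - {"tx": 0,"ty": 0,"tz": 0,"rx": 0,"ry": 0.18,"rz": 0}
    - {"tx": 0,"ty": 0,"tz": 0,"rx": 0,"ry": 0.18,"rz": 0}
    - {"tx": 0,"ty": 0,"tz": 0,"rx": 0,"ry": 0.18,"rz": 0}
    - {"tx": 0,"ty": 0,"tz": 0,"rx": 0,"ry": 0.18,"rz": 0}
    - {"tx": 0,"ty": 0,"tz": 0,"rx": 0,"ry": 0.18,"rz": 0}
    - {"tx": 0,"ty": 0,"tz": 0,"rx": 0,"ry": 0.18,"rz": 0}
  jaw: 0.45

```text
t: 14.28
eef_pos: [0.4863, 0.194, 0.1771]
orientation: [[0.059, 0.018, 0.998], [-0.998, 0.0, 0.059], [0.001, -1.0, 0.018]]
contact_force: [-0.4, -0.1, 0.4]
width: 0.0388
```

Call:
play_rows:
  deltas:
    - {"tx": -2,"ty": 0,"tz": -25,"rx": 0,"ry": 0.03,"rz": 0}
    - {"tx": -2,"ty": 0,"tz": -25,"rx": 0,"ry": 0.03,"rz": 0}
    - {"tx": -1,"ty": 0,"tz": -15,"rx": 0,"ry": 0,"rz": 0}
    - {"tx": 0,"ty": 0,"tz": 0,"rx": 0,"ry": 0,"rz": 0}
    - {"tx": 0,"ty": 0,"tz": 0,"rx": 0,"ry": 0,"rz": 0}

```text
t: 14.9
eef_pos: [0.4203, 0.1967, 0.1759]
orientation: [[-0.006, 0.02, 1.0], [-1.0, 0.0, -0.006], [-0.0, -1.0, 0.02]]
contact_force: [-0.3, -0.3, -0.6]
width: 0.0389
```

Run:
```python
from h import *
s=state();print(s["t"],s["eef_pos"],s["orientation"].round(4),s["joint_positions"].round(1),s["joint_vel"].round(2),s["width"])
c=wrist("w6",1);print(proj(c,[.413,.195,.131]))
```

```text
14.9 [0.4203158  0.19671428 0.17586124] [[-5.600e-03  1.960e-02  9.998e-01]
 [-1.000e+00  1.000e-04 -5.600e-03]
 [-2.000e-04 -9.998e-01  1.960e-02]] [20.8 -6.5 95.8 -0.4 89.6 21.1] [ 0.   -0.17  0.03 -0.13 -0.13  0.07] 0.03887346132165575
[240.48811347 209.26951281]
```

View pics/w6.png

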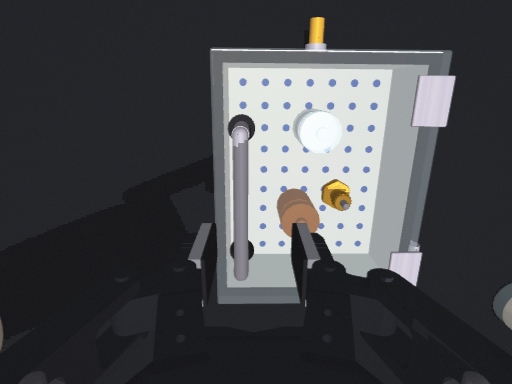

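The bar is upright in the picture at column 241, rows 130–278, as predicted. I'll descend over it.

Call:
play_rows:
  deltas:
    - {"tx": 1.5,"ty": 0,"tz": -7.3,"rx": -0.02,"ry": 0,"rz": 0}
    - {"tx": 0,"ty": 0,"tz": 0,"rx": 0,"ry": 0,"rz": 0}
    - {"tx": 0,"ty": 15,"tz": 0,"rx": 0,"ry": 0,"rz": 0}
    - {"tx": 0,"ty": 15,"tz": 0,"rx": 0,"ry": 0,"rz": 0}
    - {"tx": 0,"ty": 15,"tz": 0,"rx": 0,"ry": 0,"rz": 0}
    - {"tx": 0,"ty": 12,"tz": 0,"rx": 0,"ry": 0,"rz": 0}
    - {"tx": 0,"ty": 0,"tz": 0,"rx": 0,"ry": 0,"rz": 0}

```text
t: 15.82
eef_pos: [0.4123, 0.1945, 0.1126]
orientation: [[-0.007, -0.005, 1.0], [-1.0, -0.001, -0.007], [0.001, -1.0, -0.005]]
contact_force: [-0.5, -0.2, 0.9]
width: 0.0386
```

Call:
play_rows:
  deltas:
    - {"tx": 0,"ty": 0,"tz": 0.5,"rx": 0,"ry": 0,"rz": 0}
    - {"tx": 0,"ty": 0,"tz": 0,"rx": 0,"ry": 0,"rz": 0}
    - {"tx": 0,"ty": 0,"tz": 0,"rx": 0,"ry": 0,"rz": 0}
    - {"tx": 0,"ty": 0,"tz": 0,"rx": 0,"ry": 0,"rz": 0}
    - {"tx": 0,"ty": 0,"tz": 0,"rx": 0,"ry": 0,"rz": 0}
  jaw: 0

```text
t: 16.45
eef_pos: [0.4122, 0.1946, 0.1132]
orientation: [[-0.006, -0.007, 1.0], [-1.0, -0.001, -0.006], [0.001, -1.0, -0.007]]
contact_force: [-1.1, 0.4, -1.1]
width: 0.0077
```

Call:
play_rows:
  deltas:
    - {"tx": 0,"ty": -6,"tz": 2,"rx": 0,"ry": 0,"rz": 0}
    - {"tx": 0,"ty": -12.5,"tz": 5,"rx": 0,"ry": 0,"rz": 0}
    - {"tx": 0,"ty": -12,"tz": 6,"rx": 0,"ry": 0,"rz": 0}
    - {"tx": 0,"ty": -11.5,"tz": 7,"rx": 0,"ry": 0,"rz": 0}
    - {"tx": 0,"ty": -11,"tz": 8,"rx": 0,"ry": 0,"rz": 0}

```text
t: 17.08
eef_pos: [0.4417, 0.1942, 0.1683]
orientation: [[-0.007, -0.009, 1.0], [-1.0, -0.002, -0.007], [0.002, -1.0, -0.009]]
contact_force: [3.1, 0.6, -9.7]
width: 0.0072
```

The lid is following, at about 23°, and the bar is 156 mm from the hinge as expected.

Call:
play_rows:
  deltas:
    - {"tx": 0,"ty": -10,"tz": 9.2,"rx": 0,"ry": 0,"rz": 0}
    - {"tx": 0,"ty": -9.2,"tz": 10,"rx": 0,"ry": 0,"rz": 0}
    - {"tx": 0,"ty": -8.3,"tz": 10.8,"rx": 0,"ry": 0,"rz": 0}
    - {"tx": 0,"ty": -7.3,"tz": 11.4,"rx": 0,"ry": 0,"rz": 0}
    - {"tx": 0,"ty": -6.2,"tz": 12,"rx": 0,"ry": 0,"rz": 0}
    - {"tx": 0,"ty": -5.2,"tz": 12.5,"rx": 0,"ry": 0,"rz": 0}
    - {"tx": 0,"ty": -4,"tz": 13,"rx": 0,"ry": 0,"rz": 0}

```text
t: 17.95
eef_pos: [0.5252, 0.193, 0.2221]
orientation: [[-0.007, -0.012, 1.0], [-1.0, -0.003, -0.007], [0.003, -1.0, -0.012]]
contact_force: [-1.0, 1.6, -8.4]
width: 0.0075
```

Call:
play_rows:
  deltas:
    - {"tx": 0,"ty": -1.5,"tz": 13.3,"rx": 0,"ry": 0,"rz": 0}
    - {"tx": 0,"ty": -0.3,"tz": 13.5,"rx": 0,"ry": 0,"rz": 0}
    - {"tx": 0,"ty": 0.8,"tz": 13.5,"rx": 0,"ry": 0,"rz": 0}
    - {"tx": 0,"ty": 2,"tz": 13.5,"rx": 0,"ry": 0,"rz": 0}
    - {"tx": 0,"ty": 2.8,"tz": 13.4,"rx": 0,"ry": 0,"rz": 0}
    - {"tx": 0,"ty": 4,"tz": 13.1,"rx": 0,"ry": 0,"rz": 0}
    - {"tx": 0,"ty": 5,"tz": 12.7,"rx": 0,"ry": 0,"rz": 0}

```text
t: 18.82
eef_pos: [0.6226, 0.1916, 0.216]
orientation: [[-0.007, -0.012, 1.0], [-1.0, -0.003, -0.007], [0.003, -1.0, -0.012]]
contact_force: [-5.1, -0.1, -6.8]
width: 0.0071
```

Call:
play_rows:
  deltas:
    - {"tx": 0,"ty": 6.5,"tz": 11,"rx": 0,"ry": 0,"rz": 0}
    - {"tx": 0,"ty": 8,"tz": 10,"rx": 0,"ry": 0,"rz": 0}
    - {"tx": 0,"ty": 2,"tz": 2,"rx": 0,"ry": 0,"rz": 0}
    - {"tx": 0,"ty": 0,"tz": 0,"rx": 0,"ry": 0,"rz": 0}

```text
t: 19.32
eef_pos: [0.6487, 0.1912, 0.2014]
orientation: [[-0.008, -0.006, 1.0], [-1.0, -0.002, -0.008], [0.002, -1.0, -0.006]]
contact_force: [0.3, 0.2, -1.2]
width: 0.0069
```

Call:
play_rows:
  deltas:
    - {"tx": 0,"ty": 2,"tz": 3,"rx": 0,"ry": 0,"rz": 0}
    - {"tx": 0,"ty": 2,"tz": 3,"rx": 0,"ry": 0,"rz": 0}
    - {"tx": 0,"ty": 0,"tz": 0,"rx": 0,"ry": 0,"rz": 0}
    - {"tx": 0,"ty": 0,"tz": 0,"rx": 0,"ry": 0,"rz": 0}
  jaw: 0.2

```text
t: 19.82
eef_pos: [0.6548, 0.1911, 0.1976]
orientation: [[-0.007, -0.006, 1.0], [-1.0, -0.002, -0.007], [0.002, -1.0, -0.006]]
contact_force: [-0.7, -0.5, 0.3]
width: 0.0172
```

Run:
```python
from h import *
s=state();print(s["t"],s["eef_pos"],s["contact_force"],s["ft_torque"],s["width"])
c=wrist("w7",1)
b=camera("side")["pixels"]
cv2.imwrite("pics/m7.png",np.vstack([cv2.resize(c["pixels"],(400,300)),cv2.resize(b[100:364,180:380],(400,300))]) [:,:,::-1])
```

```text
19.825 [0.65483146 0.191108   0.19759745] [-0.68369089 -0.47335807  0.26191684] [-0.01356736  0.02787356 -0.03701801] 0.01718154970919923
```

View pics/m7.png

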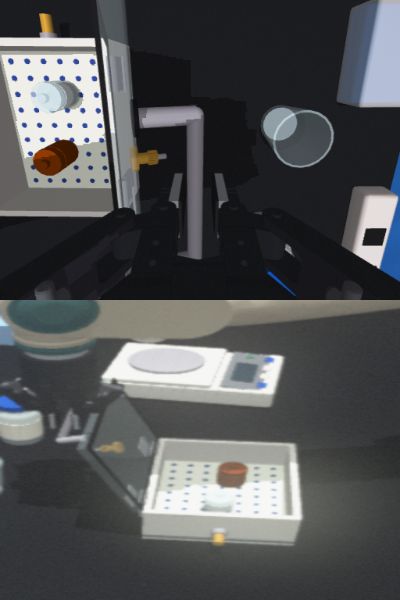

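The lid is fully over and the fingers are clear around the bar, with no force on them. I'll back the tool out upwards.

Call:
play_rows:
  deltas:
    - {"tx": 0,"ty": -12,"tz": 1,"rx": 0,"ry": 0,"rz": 0}
    - {"tx": 0,"ty": -15,"tz": 3,"rx": 0,"ry": 0,"rz": 0}
    - {"tx": 0,"ty": -20,"tz": 5,"rx": 0,"ry": 0,"rz": 0}
    - {"tx": 0,"ty": -30,"tz": 5,"rx": 0,"ry": 0,"rz": 0}
    - {"tx": 0,"ty": -30,"tz": 0,"rx": 0,"ry": 0,"rz": 0}
    - {"tx": 0,"ty": -20,"tz": 0,"rx": 0,"ry": 0,"rz": 0}
    - {"tx": 0,"ty": 0,"tz": 0,"rx": 0,"ry": 0,"rz": 0}

```text
t: 20.8
eef_pos: [0.6696, 0.1912, 0.3351]
orientation: [[-0.007, 0.001, 1.0], [-1.0, -0.001, -0.007], [0.001, -1.0, 0.001]]
contact_force: [-0.4, 0.2, -0.5]
width: 0.017
```

Call:
play_rows:
  deltas:
    - {"tx": 6,"ty": 0,"tz": -38,"rx": 0,"ry": 0,"rz": 0}
    - {"tx": 7,"ty": 0,"tz": -40,"rx": 0,"ry": 0,"rz": 0}
    - {"tx": 7,"ty": 0,"tz": -40,"rx": 0,"ry": 0,"rz": 0}
    - {"tx": 7,"ty": 0,"tz": -40,"rx": 0,"ry": 0,"rz": 0}
    - {"tx": 7,"ty": 20,"tz": -30,"rx": 0,"ry": 0,"rz": 0}
    - {"tx": 0,"ty": 40,"tz": -10,"rx": 0,"ry": 0,"rz": 0}
    - {"tx": 0,"ty": 40,"tz": 0,"rx": 0,"ry": 0,"rz": 0}
    - {"tx": 0,"ty": 20,"tz": 0,"rx": 0,"ry": 0,"rz": 0}
    - {"tx": 0,"ty": 0,"tz": 0,"rx": 0,"ry": 0,"rz": 0}
    - {"tx": 0,"ty": 0,"tz": 0,"rx": 0,"ry": 0,"rz": 0}
  jaw: 0.65

```text
t: 22.05
eef_pos: [0.4617, 0.1567, 0.2027]
orientation: [[-0.007, -0.008, 1.0], [-1.0, -0.003, -0.007], [0.003, -1.0, -0.008]]
contact_force: [-0.9, -0.2, -0.0]
width: 0.0558
```

Run:
```python
from h import *
s=state();print(s["t"],s["eef_pos"],s["orientation"].round(4),s["joint_positions"].round(1),s["width"])
c=wrist("w8",1);print(blobs(c,(3,80,40),(16,255,255),60));print(proj(c,[.465,.156,.074]),proj(c,[.465,.156,.045]))
```

```text
22.05 [0.46166052 0.15667078 0.20270355] [[-0.0072 -0.0082  0.9999]
 [-1.     -0.0026 -0.0072]
 [ 0.0026 -1.     -0.0082]] [14.4 -2.1 88.7 -0.  94.  14.8] 0.055753509150111576
[(array([257.8, 167.4]), [240, 145, 37, 44, 1264])]
[257.77944988 173.7843633 ] [257.64051934 166.20365151]
```

View pics/w8.png

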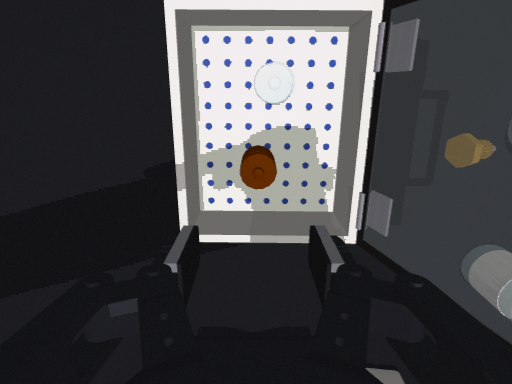

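The amber knob is at (258,173) against a predicted (258,174), so the bottle is at (0.465, 0.156). I'll descend in stages.

Call:
play_rows:
  deltas:
    - {"tx": 0.5,"ty": 0,"tz": 3.3,"rx": 0.008,"ry": 0,"rz": 0.003}
    - {"tx": 0,"ty": 20,"tz": 0,"rx": 0,"ry": 0,"rz": 0}
    - {"tx": 0,"ty": 25,"tz": 0,"rx": 0,"ry": 0,"rz": 0}
    - {"tx": 0,"ty": 25,"tz": 0,"rx": 0,"ry": 0,"rz": 0}
    - {"tx": 0,"ty": 15,"tz": 0,"rx": 0,"ry": 0,"rz": 0}
    - {"tx": 0,"ty": 5,"tz": 0,"rx": 0,"ry": 0,"rz": 0}
    - {"tx": 0,"ty": 0,"tz": 0,"rx": 0,"ry": 0,"rz": 0}
    - {"tx": 0,"ty": 0,"tz": 0,"rx": 0,"ry": 0,"rz": 0}

```text
t: 23.1
eef_pos: [0.4704, 0.157, 0.1174]
orientation: [[-0.008, 0.015, 1.0], [-1.0, 0.004, -0.008], [-0.004, -1.0, 0.015]]
contact_force: [0.0, 0.5, -0.1]
width: 0.0554
```

Call:
play_rows:
  deltas:
    - {"tx": 0.7,"ty": 0,"tz": -5.2,"rx": -0.013,"ry": 0,"rz": -0.004}
    - {"tx": 0,"ty": 0,"tz": 0,"rx": 0,"ry": 0,"rz": 0}
    - {"tx": 0,"ty": 8,"tz": 0,"rx": 0,"ry": 0,"rz": 0}
    - {"tx": 0,"ty": 8,"tz": 0,"rx": 0,"ry": 0,"rz": 0}
    - {"tx": 0,"ty": 8,"tz": 0,"rx": 0,"ry": 0,"rz": 0}
    - {"tx": 0,"ty": 0,"tz": 0,"rx": 0,"ry": 0,"rz": 0}

```text
t: 23.85
eef_pos: [0.4651, 0.1564, 0.0923]
orientation: [[-0.007, 0.002, 1.0], [-1.0, 0.0, -0.007], [-0.0, -1.0, 0.002]]
contact_force: [1.0, -0.2, 0.3]
width: 0.0552
```

Call:
play_rows:
  deltas:
    - {"tx": 0,"ty": 8,"tz": 0,"rx": 0,"ry": 0,"rz": 0}
    - {"tx": 0,"ty": 8,"tz": 0,"rx": 0,"ry": 0,"rz": 0}
    - {"tx": 0,"ty": 8,"tz": 0,"rx": 0,"ry": 0,"rz": 0}
    - {"tx": 0,"ty": 8,"tz": 0,"rx": 0,"ry": 0,"rz": 0}
    - {"tx": 0,"ty": 8,"tz": 0,"rx": 0,"ry": 0,"rz": 0}
    - {"tx": 0,"ty": 8,"tz": 0,"rx": 0,"ry": 0,"rz": 0}
    - {"tx": 0,"ty": 8,"tz": 0,"rx": 0,"ry": 0,"rz": 0}
    - {"tx": 0,"ty": 4,"tz": 0,"rx": 0,"ry": 0,"rz": 0}
    - {"tx": 0,"ty": 0,"tz": 0,"rx": 0,"ry": 0,"rz": 0}
    - {"tx": 0,"ty": 0,"tz": 0,"rx": 0,"ry": 0,"rz": 0}

```text
t: 25.1
eef_pos: [0.4653, 0.1564, 0.028]
orientation: [[-0.007, 0.002, 1.0], [-1.0, 0.0, -0.007], [-0.0, -1.0, 0.002]]
contact_force: [-0.4, -1.8, -0.1]
width: 0.0559
```

Call:
play_rows:
  deltas:
    - {"tx": 0,"ty": -1,"tz": 0,"rx": 0,"ry": 0,"rz": 0}
    - {"tx": 0,"ty": 0,"tz": 0,"rx": 0,"ry": 0,"rz": 0}
    - {"tx": 0,"ty": 0,"tz": 0,"rx": 0,"ry": 0,"rz": 0}
    - {"tx": 0,"ty": 0,"tz": 0,"rx": 0,"ry": 0,"rz": 0}
    - {"tx": 0,"ty": 0,"tz": 0,"rx": 0,"ry": 0,"rz": 0}
  jaw: 0.3

```text
t: 25.72
eef_pos: [0.4657, 0.1565, 0.0297]
orientation: [[-0.007, 0.003, 1.0], [-1.0, 0.001, -0.007], [-0.001, -1.0, 0.003]]
contact_force: [0.5, 0.8, -0.0]
width: 0.0348
```

The bottle is gripped at a reading of 34.8 mm. Lifting.

Call:
play_rows:
  deltas:
    - {"tx": 0,"ty": -5,"tz": 0,"rx": 0,"ry": 0,"rz": 0}
    - {"tx": 0,"ty": -10,"tz": 0,"rx": 0,"ry": 0,"rz": 0}
    - {"tx": 0,"ty": -15,"tz": 0,"rx": 0,"ry": 0,"rz": 0}
    - {"tx": 0,"ty": -20,"tz": 0,"rx": 0,"ry": 0,"rz": 0}
    - {"tx": 0,"ty": -25,"tz": 0,"rx": 0,"ry": 0,"rz": 0}
    - {"tx": 0,"ty": -25,"tz": 0,"rx": 0,"ry": 0,"rz": 0}
    - {"tx": 0,"ty": -25,"tz": 0,"rx": 0,"ry": 0,"rz": 0}
    - {"tx": 0,"ty": -20,"tz": 0,"rx": 0,"ry": 0,"rz": 0}
    - {"tx": 0,"ty": -8,"tz": 0,"rx": 0,"ry": 0,"rz": 0}
    - {"tx": 0,"ty": 0,"tz": 0,"rx": 0,"ry": 0,"rz": 0}

```text
t: 26.98
eef_pos: [0.4656, 0.1565, 0.1962]
orientation: [[-0.007, 0.01, 1.0], [-1.0, 0.002, -0.007], [-0.003, -1.0, 0.01]]
contact_force: [-0.6, 0.1, -1.3]
width: 0.0347
```

Call:
play_rows:
  deltas:
    - {"tx": 12,"ty": 0,"tz": 3,"rx": -0.005,"ry": 0,"rz": 0}
    - {"tx": 24,"ty": 0,"tz": 7,"rx": 0,"ry": 0,"rz": 0}
    - {"tx": 30,"ty": 0,"tz": 8,"rx": 0,"ry": 0,"rz": 0}
    - {"tx": 30,"ty": 0,"tz": 8,"rx": 0,"ry": 0,"rz": 0}
    - {"tx": 30,"ty": 0,"tz": 8,"rx": 0,"ry": 0,"rz": 0}
    - {"tx": 30,"ty": 0,"tz": 8,"rx": 0,"ry": 0,"rz": 0}
    - {"tx": 30,"ty": 0,"tz": 8,"rx": 0,"ry": 0,"rz": 0}
    - {"tx": 30,"ty": 0,"tz": 8,"rx": 0,"ry": 0,"rz": 0}
    - {"tx": 30,"ty": 0,"tz": 8,"rx": 0,"ry": 0,"rz": 0}
    - {"tx": 30,"ty": 0,"tz": 8,"rx": 0,"ry": 0,"rz": 0}

```text
t: 28.22
eef_pos: [0.5349, -0.1342, 0.1848]
orientation: [[-0.007, -0.015, 1.0], [-1.0, 0.003, -0.007], [-0.003, -1.0, -0.015]]
contact_force: [0.1, -0.8, -0.7]
width: 0.0349
```

Call:
play_rows:
  deltas:
    - {"tx": 28,"ty": 0,"tz": 8,"rx": 0,"ry": 0,"rz": 0}
    - {"tx": 24,"ty": 0,"tz": 8,"rx": 0,"ry": 0,"rz": 0}
    - {"tx": 16,"ty": 0,"tz": 5,"rx": 0,"ry": 0,"rz": 0}
    - {"tx": 8,"ty": 0,"tz": 3,"rx": 0,"ry": 0,"rz": 0}
    - {"tx": 0,"ty": 0,"tz": 0,"rx": 0,"ry": 0,"rz": 0}
    - {"tx": 0,"ty": 0,"tz": 0,"rx": 0,"ry": 0,"rz": 0}

```text
t: 28.98
eef_pos: [0.5562, -0.2163, 0.1788]
orientation: [[-0.011, -0.023, 1.0], [-1.0, 0.007, -0.01], [-0.006, -1.0, -0.023]]
contact_force: [-0.1, -0.4, -0.4]
width: 0.0347
```

Run:
```python
from h import *
s=state();print(s["t"],s["eef_pos"],s["orientation"].round(4),s["joint_positions"].round(1),s["contact_force"],s["width"])
c=wrist("w9",1);print(proj(c,[.573,-.234,.077]))
d=camera("scene");np.savez("pics/scene9.npz",**d)
cv2.imwrite("pics/m9.png",np.vstack([cv2.resize(c["pixels"],(400,300)),cv2.resize(d["pixels"][130:280,140:340],(400,300))])[:,:,::-1])
```

```text
28.975 [ 0.5561829  -0.21632136  0.17881526] [[-0.0106 -0.0234  0.9997]
 [-0.9999  0.0067 -0.0104]
 [-0.0064 -0.9997 -0.0235]] [-24.7  16.8  70.7  -0.2  93.8 -24.1] [-0.14339787 -0.37162815 -0.4205237 ] 0.03465412391332222
[275.59050568 202.22985705]
```

View pics/m9.png

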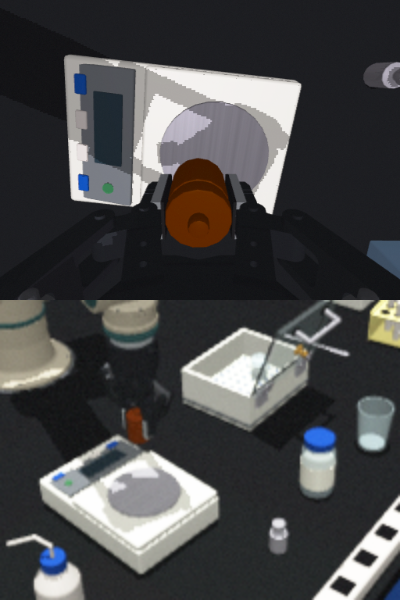

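In the wrist view the pan's centre is at about (273,200) in full-size pixels, which puts it near (0.5705, -0.2325). I'll centre, level the tool and descend.

Call:
play_rows:
  deltas:
    - {"tx": 8,"ty": 0,"tz": 7,"rx": 0.015,"ry": 0,"rz": -0.004}
    - {"tx": 8,"ty": 0,"tz": 7,"rx": 0.008,"ry": 0,"rz": -0.002}
    - {"tx": 0,"ty": 0,"tz": 0,"rx": 0,"ry": 0,"rz": 0}
    - {"tx": 0,"ty": 0,"tz": 0,"rx": 0,"ry": 0,"rz": 0}
    - {"tx": 0,"ty": 8,"tz": 0,"rx": 0,"ry": 0,"rz": 0}
    - {"tx": 0,"ty": 10,"tz": 0,"rx": 0,"ry": 0,"rz": 0}
    - {"tx": 0,"ty": 10,"tz": 0,"rx": 0,"ry": 0,"rz": 0}
    - {"tx": 0,"ty": 10,"tz": 0,"rx": 0,"ry": 0,"rz": 0}
    - {"tx": 0,"ty": 0,"tz": 0,"rx": 0,"ry": 0,"rz": 0}
    - {"tx": 0,"ty": 0,"tz": 0,"rx": 0,"ry": 0,"rz": 0}

```text
t: 30.32
eef_pos: [0.5708, -0.2324, 0.1372]
orientation: [[-0.009, 0.0, 1.0], [-1.0, 0.0, -0.009], [-0.0, -1.0, 0.0]]
contact_force: [-0.2, 0.0, -0.2]
width: 0.0347
```

Centred and level. 48 mm to go.

Call:
play_rows:
  deltas:
    - {"tx": 0,"ty": 8,"tz": 0,"rx": 0,"ry": 0,"rz": 0}
    - {"tx": 0,"ty": 8,"tz": 0,"rx": 0,"ry": 0,"rz": 0}
    - {"tx": 0,"ty": 8,"tz": 0,"rx": 0,"ry": 0,"rz": 0}
    - {"tx": 0,"ty": 8,"tz": 0,"rx": 0,"ry": 0,"rz": 0}
    - {"tx": 0,"ty": 7,"tz": 0,"rx": 0,"ry": 0,"rz": 0}
    - {"tx": 0,"ty": 4,"tz": 0,"rx": 0,"ry": 0,"rz": 0}
    - {"tx": 0,"ty": 0,"tz": 0,"rx": 0,"ry": 0,"rz": 0}
    - {"tx": 0,"ty": 0,"tz": 0,"rx": 0,"ry": 0,"rz": 0}

```text
t: 31.32
eef_pos: [0.571, -0.2325, 0.0915]
orientation: [[-0.009, 0.001, 1.0], [-1.0, 0.0, -0.009], [-0.0, -1.0, 0.001]]
contact_force: [-0.2, -0.1, -1.1]
width: 0.0353
```

Call:
play_rows:
  deltas:
    - {"tx": 0,"ty": 1.5,"tz": 0,"rx": 0,"ry": 0,"rz": 0}
    - {"tx": 0,"ty": 1.2,"tz": 0,"rx": 0,"ry": 0,"rz": 0}
    - {"tx": 0,"ty": 0.8,"tz": 0,"rx": 0,"ry": 0,"rz": 0}
    - {"tx": 0,"ty": 0,"tz": 0,"rx": 0,"ry": 0,"rz": 0}

```text
t: 31.82
eef_pos: [0.5713, -0.2327, 0.0885]
orientation: [[-0.009, 0.002, 1.0], [-1.0, -0.0, -0.009], [0.0, -1.0, 0.002]]
contact_force: [0.1, 0.2, -0.5]
width: 0.035
```

Call:
play_rows:
  deltas:
    - {"tx": 0,"ty": 1,"tz": 0,"rx": 0,"ry": 0,"rz": 0}
    - {"tx": 0,"ty": 0.8,"tz": 0,"rx": 0,"ry": 0,"rz": 0}

```text
t: 32.08
eef_pos: [0.5714, -0.2326, 0.0868]
orientation: [[-0.009, 0.002, 1.0], [-1.0, -0.001, -0.009], [0.0, -1.0, 0.002]]
contact_force: [-0.3, -0.5, -0.3]
width: 0.0346
```

Call:
play_rows:
  deltas:
    - {"tx": 0,"ty": 0.5,"tz": 0,"rx": 0,"ry": 0,"rz": 0}
    - {"tx": 0,"ty": 0.5,"tz": 0,"rx": 0,"ry": 0,"rz": 0}

```text
t: 32.33
eef_pos: [0.5715, -0.2327, 0.0867]
orientation: [[-0.009, 0.003, 1.0], [-1.0, -0.001, -0.009], [0.001, -1.0, 0.003]]
contact_force: [-2.0, 0.6, 4.1]
width: 0.035
```

The bottle has touched the pan, with 4 N upward at 86.7 mm, exactly the expected height. I'll release and back off upwards.

Call:
play_rows:
  deltas:
    - {"tx": 0,"ty": 0,"tz": 0,"rx": 0,"ry": 0,"rz": 0}
    - {"tx": 0,"ty": 0,"tz": 0,"rx": 0,"ry": 0,"rz": 0}
    - {"tx": 0,"ty": 0,"tz": 0,"rx": 0,"ry": 0,"rz": 0}
    - {"tx": 0,"ty": 0,"tz": 0,"rx": 0,"ry": 0,"rz": 0}
  jaw: 0.6

```text
t: 32.83
eef_pos: [0.5715, -0.2327, 0.086]
orientation: [[-0.009, 0.003, 1.0], [-1.0, -0.001, -0.009], [0.001, -1.0, 0.003]]
contact_force: [0.1, -0.6, -0.1]
width: 0.0513
```

Call:
play_rows:
  deltas:
    - {"tx": 0,"ty": -8,"tz": 0,"rx": 0,"ry": 0,"rz": 0}
    - {"tx": 0,"ty": -12,"tz": 0,"rx": 0,"ry": 0,"rz": 0}
    - {"tx": 0,"ty": -15,"tz": 0,"rx": 0,"ry": 0,"rz": 0}
    - {"tx": 0,"ty": -20,"tz": 0,"rx": 0,"ry": 0,"rz": 0}
    - {"tx": 0,"ty": -25,"tz": 0,"rx": 0,"ry": 0,"rz": 0}
    - {"tx": 0,"ty": -25,"tz": 0,"rx": 0,"ry": 0,"rz": 0}
    - {"tx": 0,"ty": -25,"tz": 0,"rx": 0,"ry": 0,"rz": 0}
    - {"tx": 0,"ty": -15,"tz": 0,"rx": 0,"ry": 0,"rz": 0}
    - {"tx": 0,"ty": 0,"tz": 0,"rx": 0,"ry": 0,"rz": 0}
    - {"tx": 0,"ty": 0,"tz": 0,"rx": 0,"ry": 0,"rz": 0}

```text
t: 34.08
eef_pos: [0.5713, -0.2327, 0.2436]
orientation: [[-0.009, 0.008, 1.0], [-1.0, -0.003, -0.009], [0.003, -1.0, 0.008]]
contact_force: [-0.3, 0.1, 0.2]
width: 0.0512
```

Run:
```python
from h import *
s=state();print(s["t"],s["eef_pos"],s["contact_force"],s["width"])
c=wrist("w10",1);d=camera("side")["pixels"]
print(proj(c,[.5715,-.2327,.131]),blobs(c,(3,80,40),(16,255,255),60))
cv2.imwrite("pics/m10.png",np.vstack([cv2.resize(c["pixels"],(400,300)),cv2.resize(d[80:330,90:400],(400,300))])[:,:,::-1])
```

```text
34.075 [ 0.57133435 -0.23270666  0.24358259] [-0.31645441  0.05737747  0.22848871] 0.051220061601512136
[252.12003237 177.86614142] [(array([252.6, 171.3]), [234, 148, 39, 47, 1421])]
```

View pics/m10.png

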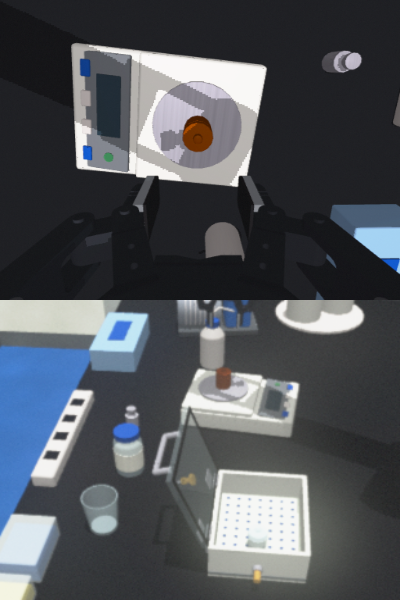

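The amber bottle stands upright at the middle of the pan. The lid is open, the clear bottle is still in the case, the bystanders are in place and the gripper is clear. Handing in.

```bash
python3 -c "
from rig import sign_off;print(sign_off())"
```

```text
the job is handed in; nothing more can be done
None
```

The job is done and handed in at about 34 s on the robot clock; `sign_off()` reports no verdict.

- **Lock nut and vent:** I turned the nut anticlockwise by 2.95 rad of tool rotation, until a 0.24 N m resisting moment showed it was at its stop, then let go. I pushed the pin down until it bottomed (TCP at 120.3 mm, 7–11 N) and held it about 1.3 s.
- **Lid:** I swung it by the handle to about 1.84 rad and released it. The later pictures show it staying open.
- **Amber bottle:** I lifted it upright and lowered it until it touched the pan with 4 N, at the expected height, then released it.

**Last checks:** The final side and wrist pictures show the amber bottle upright near the middle of the pan and the clear bottle still in the case. The lid was open, the bystanders in those views were not disturbed, and the gripper was clear with about zero force.

**Readings that disagreed:**
- **Finger opening:** it read 1–3 mm less than the true size of the nut, bar and bottle.
- **Handle arc:** while the lid swung, the handle's distance from the hinge came out up to about 7 mm larger than the stated geometry. The forces stayed low.

The first two move calls were refused because rows need all six keys.

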